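Index the reading lens over the next test cassette

ROBOT

A 7-joint arm with a two-finger parallel gripper is mounted at the origin on a cart in front of the work surface, level with it; the furniture and walls round the work are solid. World frame = base frame: x ahead of the robot, y to its left, z up, the work surface at z = 0. Lengths are in mm, angles in rad, forces in N, time in s.
With the tool pointing down it reaches from about 400 to 875 mm from the base axis. Payload 4.4 kg.
Tool frame: the origin (TCP) lies midway between the tips of the shut fingers; the grasp point (between the pads) lies 19 mm behind it (ctrl.grip_point_offset is the distance from the TCP to the grasp point, in mm); z points along the fingers, y is the line along which they close (so a half turn about z gives the same grasp; the last joint's range is limited). The gripper opens to 85 mm and grips with 20 to 120 N. Pads are 22 mm wide; open, the fingers measure 114 mm over their backs; the gripper's body (76 mm by 85 mm) begins 54 mm behind the grasp point. The pads swing forward as they close: fully open they stand 13 mm farther back than shut.
Start: joints at [-1.405, 0.628, 0.038, 1.517, -0.027, 0.996, -0.02], TCP at [149.299, 632.635, 231.313] pointing down, gripper open.
Joint ranges: [-3.06, 3.06], [-0.37, 2.12], [-1.25, 1.32], [0.18, 2.47], [-1.1, 4.24], [0.23, 1.98], [-2.94, 2.94]. Speed limits (rad/s): [2.57, 2.57, 3.14, 3.14, 3.14, 3.14, 3.14].

INTERFACE

Orientations are given as [roll, pitch, yaw] about the fixed x, y, z axes, in that order (R = Rz(yaw) Ry(pitch) Rx(roll)).
In Python, from cell import ctrl gives the robot as it stands.
- The arm moves only by the tool nudge_tcp, called after "Request:" as name(argument=value, ...) on one line, values as JSON. Schema: {"type":"object","properties":{"deltas":{"type":"object","properties":{"motion":{"type":"array","items":{"type":"array","items":{"type":"number"},"minItems":7,"maxItems":7},"minItems":1,"maxItems":12}},"additionalProperties":false,"required":["motion"]},"only":{"type":"string"},"quiet":{"type":"boolean"},"lines":{"type":"string"}},"required":["deltas"],"additionalProperties":false}. deltas is an object whose key "motion" holds a list of rows, 1 to 12 of them, each of 7 numbers: dx, dy, dz in mm, then a rotation vector rx, ry, rz in rad, then the finger opening in mm; each row shifts and turns the commanded pose from where the row before left it, along the tool's axes as they then stand; what a row does not reach is not made up. A row lasts 1/10 s, in which the tool goes at most 50 mm and 0.15 rad, less where a joint would pass 70% of its speed; a pose out of reach is approached as far as the arm can. The fingers move at their own pace and stop on an object; the grip force is fixed at half the most. Time passes only in rows, so rows that do not move let the fingers close. The tool returns the time, the measured TCP pose, the force, the opening and the grip force at its end. only (a regular expression) keeps the lines of the reply that match it, lines (a string "A,B") keeps lines A to B, and quiet returns only ok. Input that does not fit is refused with a message, and nothing moves.
- ctrl.read_state(): the state, without advancing time (a new reading comes with each control period).
- ctrl.get_image(name): name is "scene" or "top" or "wrist"; returns the picture (384x512x3 uint8, blue, green, red); there is no depth.
- ctrl.calibration(name): a dict with "fx", "fy", "cx", "cy" (pixels), "rvec" (rotation vector, rad) and "tvec" (3), from world to camera coordinates, as OpenCV has them; the wrist camera has in their place "hand_eye" (4x4, takes a point from camera to tool coordinates, whose origin is the TCP and whose axes are the flange's). Camera axes: x right, y down, z forward; pixel columns grow to the right and rows downward; lengths in mm; the calibration is good to about 2 mm. A picture is of the moment at which its call begins: read the wrist's pose just before it. calibration takes no time and is no camera call.
- ctrl.finish_job(): hands the job in; it is judged then, once.
The state is a dict: "clock": time; "qpos": joint angles; "qd": joint speeds; "tau": joint torques, N m; "eef_pos": TCP position; "tool_rot": TCP orientation; "force": force on the tool from outside, world axes, zero at the start; "torque": the same for the moment, N m; "width": finger opening in mm; "gripper_force": force on a finger pad.
Only numpy, scipy, OpenCV 4.12 (cv2) and the standard library are available. Lean on these libraries where they do the work, as an engineer would, in place of code of your own. Each camera call takes 0.05 s, during which the arm holds its last target. There are 200 camera calls.

TASK

The reading stand's lens arm is locked over the middle nest. Hook a fingertip under the pull ring of its spring index pin, lift the pin out, swing the arm one hole to the side where the other test cassette lies (not to the side of the blanking plate with the knob) and let the pin drop fully home in that hole. Pick nothing up, do not pinch or wrench the ring, and leave the cassettes, the blanking plate and the things around the stand where they are.

Things in the scene. Friction and masses are not known exactly. Their poses are not given: they have to be found in the camera images.
- stand: Reading stand, fixed. Origin on the arm's pivot axis at table level; x points ahead and to the robot's left (40 to 66 degrees left of straight ahead), z up. Board 8 mm thick (x -29 to 134, y +-66 mm) with three nests between 3 mm ribs, centres at (85, 0) middle, (78, 35) and (78, -35) mm.
- hole_mid (a point): Mouth of the stand's middle index hole, at (150, 0, 24) mm. Five 12 mm holes on a 150 mm circle about the pivot, 24 degrees (0.419 rad, 62 mm) apart, in an aluminium sector 24 mm high, 130 to 170 mm from the pivot, y +-150 mm. Same axes as the stand.
- lens_arm (a joint): Arm angle about the pivot (rad), 0 at start (middle hole), counter-clockwise from above positive: ring and lens move to the stand's +y. +0.419: next hole, lens over the nest at +y; -0.419: at -y; outer holes +-0.838; stops +-1.0. Play in a hole +-0.01. Stays where left (0.04 N m friction). Grey bar, 24 mm wide, top at 35 mm, reaches 161 mm from the pivot.
- index_pin (a joint): Lift of the spring index pin (m), on the arm 150 mm from the pivot. 0: fully home (stop). The 9 mm pin has a round end and enters the hole 10 mm: above 0.010 the arm is free; let down between holes it rests on the sector at about 0.010. The spring pushes it down with 3.3 N at 0, 6 N at 0.02; upper stop 0.026.
- ring_eye (a point): Centre of the steel pull ring on the pin, 84 mm up when home, 172 mm from the pivot; eye 54 mm, wire 7 mm, rigid. x: level, away from the pivot; z up. Ring plane leans 45 deg away from the pivot: lower edge on the pin, 22 mm to -x and 22 mm lower; upper edge 22 mm to +x and higher. A finger pointing to +x and 45 deg down passes squarely; under the eye 60 mm free to the sector.
- lens_centre (a point): Centre of the round black-framed lens (52 mm outside) on the arm, 85 mm from the pivot, 31 mm above the table.
- cassette_next: The test cassette still to be read: flat white 20 x 70 x 5 mm with a result window and a round well, loose in one of the side nests, long side (its y) along the stand's x. Origin: centre of its underside.
- cassette_read: A like cassette, 20 x 70 x 5 mm, loose in the middle nest, already read. Origin: centre of its underside.
- blank: Blanking plate: plain aluminium plate 20 x 66 x 5 mm with a round knob (12 mm wide, 6 mm high) in its middle, loose in the remaining side nest (yaw as the cassettes'). Origin: centre of its underside.
- dropper: Loose dropper bottle, 24 mm wide, 67 mm tall, upright beside the board (stand's -y side). Origin: centre of its underside.
- case_wipe: Loose wipe sachet, 54 x 52 x 7 mm, behind the board (stand's -x side). Origin: centre of its underside.
- pen: Loose black marker, 17 x 140 x 16 mm, on the table to the right. Origin: centre of its underside.
- swab: Loose swab pack, 31 x 175 x 8 mm, on the table to the left. Origin: centre of its underside.

How it is judged (in metres and radians):
On the way:
1. the fingers lift the index pin out of the middle hole (value of joint index_pin above 0.009 m and contact force between the fingers and index_pin above 0.5 N and value of joint lens_arm between -0.1 and 0.1 rad), for 0.05 s.
At the end, for the whole second after the job is handed in: Arm at rest within 0.035 rad (2 degrees) of the next hole, lens centre within 13 mm (from above) of the unread cassette's centre, pin home to within 2 mm. Cassettes and blanking plate within 8 mm, other loose things within 10 mm, of where they were ((value of joint lens_arm between 0.3839 and 0.4539 rad or value of joint lens_arm between -0.4539 and -0.3839 rad) and horizontal distance between lens_centre and cassette_next below 0.013 m and value of joint index_pin below 0.002 m and velocity of joint lens_arm between -0.03 and 0.03 rad/s and distance of each of cassette_next, cassette_read, blank from where it was at the start of the episode below 0.008 m and distance of each of dropper, case_wipe, pen, swab from where it was at the start of the episode below 0.01 m); the robot touches nothing.
It fails at once if the arm is swung well past the next hole (over 0.62 rad either way) (value of joint lens_arm above 0.62 rad or value of joint lens_arm below -0.62 rad).
It fails at once if the ring is pinched or wrenched (over 30 N between fingers and pin) (contact force between the fingers and index_pin above 30 N).
It fails at once if a cassette or the blanking plate is pushed out of place or lifted (more than 8 mm) (distance of any of cassette_next, cassette_read, blank from where it was at the start of the episode above 0.008 m).
It fails at once if a bystander is moved or lifted (more than 15 mm) (distance of any of dropper, case_wipe, pen, swab from where it was at the start of the episode above 0.015 m).
It also fails if it takes over 38 s, if anything falls off the work surface, if the arm or the gripper's body presses on something with over 40 N, if the wrist force passes 120 N, or if a joint passes its speed limit or range.

## Working session

There is one attempt and no reset: what is moved stays moved. The work goes in short steps, Python scripts to look and compute and a tool call to move; the robot and the scene stay as the last step left them, time stands still between calls to the robot, and variables do not carry over. Pictures are saved under pics/ and viewed, at most 10 in all, crops included, and the job is handed in when it is done.

```bash
ls; mkdir -p pics
```

Run:
```python
from cell import ctrl
import cv2
for n in("scene","top"):
    cv2.imwrite(f"pics/{n}0.png",ctrl.get_image(n)); print(n,ctrl.calibration(n))
print(ctrl.calibration("wrist")); s=ctrl.read_state(); print(s)
```

```text
cell.py
pics
scene {'fx': 464.4802251820092, 'fy': 464.4802251820092, 'cx': 261.4312973993761, 'cy': 189.8962075934399, 'rvec': array([ 0.59991781, -2.68870231,  1.1002564 ]), 'tvec': array([ 397.08473775,  282.87538593, 1550.07382132])}
top {'fx': 369.08424117504995, 'fy': 369.08424117504995, 'cx': 252.2630466550856, 'cy': 190.28047690169683, 'rvec': array([ 2.14491583, -2.20512487,  0.1408995 ]), 'tvec': array([-117.17271066,  531.62105581, 1095.73238212])}
{'fx': 331.20267471443606, 'fy': 331.20267471443606, 'cx': 258.1025637646855, 'cy': 194.16100351653063, 'hand_eye': array([[-8.83001524e-05, -9.50922341e-01, -3.09429626e-01,
         7.78681960e+01],
       [ 9.99999959e-01, -1.68350993e-04,  2.32002903e-04,
         3.98419922e-01],
       [-2.72709529e-04, -3.09429593e-01,  9.50922317e-01,
        -1.43209118e+02],
       [ 0.00000000e+00,  0.00000000e+00,  0.00000000e+00,
         1.00000000e+00]])}
{'clock': 0.1, 'qpos': array([-1.40478587,  0.62923742,  0.03845658,  1.5182948 , -0.02699   ,
        0.99632989, -0.01998787]), 'qd': array([-0.00045208, -0.00364149, -0.00172899, -0.0013522 , -0.00073383,
       -0.00032558, -0.00051503]), 'tau': array([ 2.85176226e-03, -5.64529538e+01,  1.23001747e+00, -1.93971777e+01,
        1.10959739e-02,  5.36154024e-03, -2.60917581e-07]), 'eef_pos': array([149.17746637, 632.0501457 , 230.48322204]), 'tool_rot': array([-3.13984181e+00,  3.30462236e-05,  2.90978963e+00]), 'force': array([-0.66146937, -0.25286163, -0.00234949]), 'torque': array([ 0.02357064, -0.02793726,  0.04216287]), 'gripper_force': 0.0, 'width': 85.48880778532548}
```

View pics/top0.png

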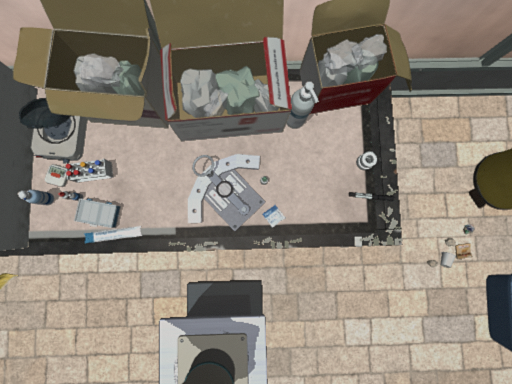

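View pics/scene0.png

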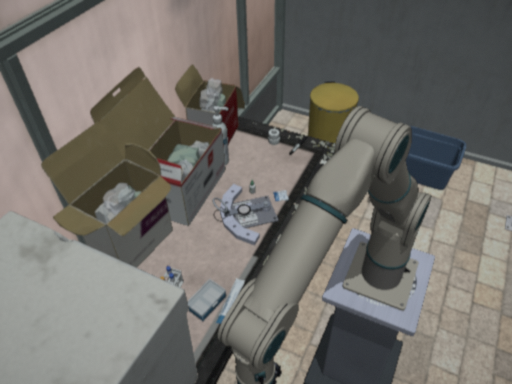

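The top view shows the stand at about (225,190), with the ring at (205,165), the lens at (225,188), the dropper at (265,180) and the wipe at (273,215). I'll enlarge both views.

Create h.py:
```python
import numpy as np,cv2
from scipy.spatial.transform import Rotation as Ro
from scipy.optimize import least_squares
from cell import ctrl
def cam(n):
    c=ctrl.calibration(n); K=np.array([[c['fx'],0,c['cx']],[0,c['fy'],c['cy']],[0,0,1.]])
    if n!="wrist": return K,cv2.Rodrigues(c['rvec'])[0],np.array(c['tvec']).ravel()
    s=ctrl.read_state(); T=np.eye(4); T[:3,:3]=Ro.from_euler('xyz',s['tool_rot']).as_matrix(); T[:3,3]=s['eef_pos']
    E=np.linalg.inv(T@c['hand_eye']); return K,E[:3,:3],E[:3,3]
def proj(C,P):
    K,R,t=C; q=(np.atleast_2d(P)@R.T+t)@K.T; return q[:,:2]/q[:,2:]
def onz(C,uv,z):
    K,R,t=C; d=R.T@np.linalg.inv(K)@[uv[0],uv[1],1]; o=-R.T@t; return o+d*(z-o[2])/d[2]
def tri(Cs,uvs):
    return least_squares(lambda p:np.concatenate([proj(C,p)[0]-u for C,u in zip(Cs,uvs)]),[500,0,30]).x
```

Run:
```python
from h import *
a=cv2.imread("pics/top0.png")[140:240,170:290]; b=cv2.imread("pics/scene0.png")[165:255,195:305]
a=cv2.resize(a,None,fx=5,fy=5,interpolation=2); b=cv2.resize(b,None,fx=5,fy=5,interpolation=2)
cv2.imwrite("pics/topc.png",a);cv2.imwrite("pics/scenec.png",b)
C=cam("top")
for n,uv in dict(ring=(205,165),lens=(225,188),drop=(265,180),base=(215,350)).items(): print(n,onz(C,uv,30).round())
```

```text
ring [610.  11.  30.]
lens [537. -49.  30.]
drop [ 559. -172.   30.]
base [ 64. -10.  30.]
```

View pics/topc.png

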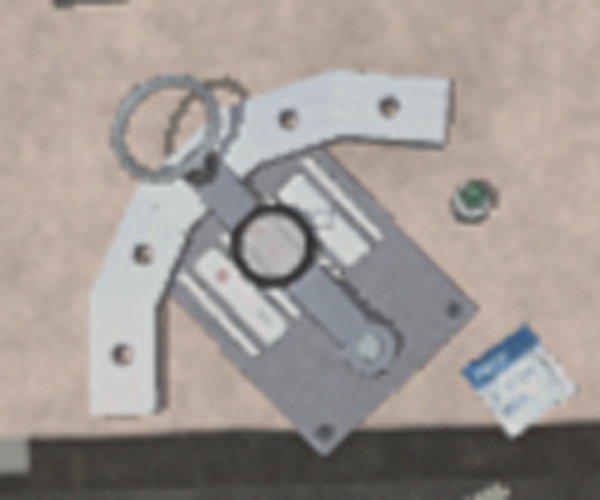

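View pics/scenec.png

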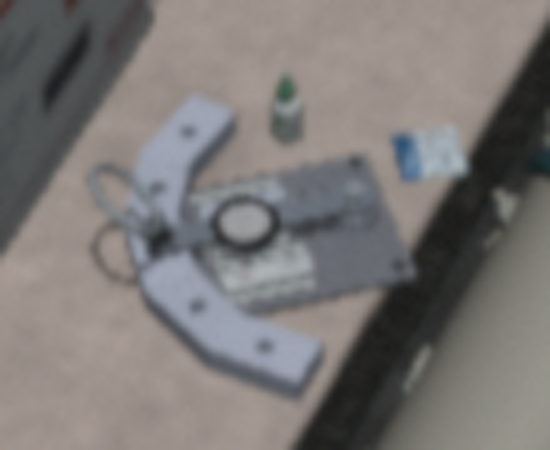

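Run:
```python
from h import *
f=lambda p,o:(np.array(p)+.5)/5-.5+o
top=[(122,353),(143,253),(289,118),(389,106)]; sc=[(265,346),(197,305),(157,187),(188,131)]
ks=[2,1,-1,-2]; a=np.deg2rad(24)
L=np.array([[150*np.cos(k*a),150*np.sin(k*a),24] for k in ks])
T,S=cam("top"),cam("scene")
t=f(top,[170,140]); s=f(sc,[195,165])
W=lambda p:L@Ro.from_euler('z',p[2]).as_matrix().T+[p[0],p[1],p[3]]
for name,obs in dict(both=[(T,t),(S,s)],top=[(T,t)],scene=[(S,s)]).items():
    g=(lambda p:np.concatenate([(proj(C,W(p))-u).ravel() for C,u in obs]))
    r=least_squares(g,[480,-80,.9,0],x_scale=[1,1,.01,1]); print(name,r.x.round(3),np.rad2deg(r.x[2]).round(1),r.fun.round(1))
# ring-centre
print("ring",tri([T,S],[f((165,128),[170,140]),f((118,195),[195,165])]))
print("lens",tri([T,S],[f((273,244),[170,140]),f((245,222),[195,165])]))
for uv in[(240,295),(325,220)]: print(onz(T,f(uv,[170,140]),12).round())
```

```text
both [ 472.059 -103.43     0.731   -1.08 ] 41.9 [ 0.1  0.1  0.   0.1 -0.   0.1 -0.  -0.  -0.2 -0.1 -0.1 -0.   0.  -0.
  0.   0.1]
top [ 4.71927e+02 -1.03245e+02  7.28000e-01 -7.00000e-02] 41.7 [ 0.   0.  -0.  -0.  -0.   0.1  0.  -0. ]
scene [469.518 -99.526   0.734   4.379] 42.0 [-0.  -0.   0.   0.1  0.  -0.  -0.   0. ]
ring [600.96910759  12.42249489  87.4411897 ]
lens [535.52782283 -46.77021271  30.9854152 ]
[507. -25.  12.]
[552. -78.  12.]
```

Add to h.py:
```python
PIV=np.array([472.,-103.4,0]); YAW=.730
def target(th,r,h,az=None,roll=0,tilt=np.pi/4):
    "TCP at stand polar (th,r,h); tool z to azimuth az and tilt up from straight down; y in vertical plane"
    a=YAW+th; az=a if az is None else az
    p=PIV+[r*np.cos(a),r*np.sin(a),h]
    z=np.array([np.cos(az)*np.sin(tilt),np.sin(az)*np.sin(tilt),-np.cos(tilt)])
    y=np.array([np.cos(az)*np.cos(tilt),np.sin(az)*np.cos(tilt),np.sin(tilt)])
    return p,np.c_[np.cross(y,z),y,z]@Ro.from_euler('z',roll).as_matrix()
def delta(p,R=None):
    s=ctrl.read_state(); R0=Ro.from_euler('xyz',s['tool_rot']).as_matrix()
    d=R0.T@(np.array(p)-s['eef_pos']); rv=None if R is None else Ro.from_matrix(R0.T@R).as_rotvec()
    print('d',d.round(1),'rv',rv if rv is None else rv.round(3)); return d,rv
```

Run:
```python
from h import *
p,R=target(0,0,0,tilt=0.)
delta([490,-90,290],R)
```

```text
d [-497.6 -624.5  -58.4] rv [-0.002  0.001  0.609]
```

Request:
nudge_tcp(deltas={"motion": [[-29, -37, -4, 0, 0, 0, 0], [-29, -37, -4, 0, 0, 0, 0], [-29, -37, -4, 0, 0, 0, 0], [-29, -37, -4, 0, 0, 0, 0], [-29, -37, -4, 0, 0, 0, 0], [-29, -37, -4, 0, 0, 0, 0], [-29, -37, -4, 0, 0, 0, 0], [-29, -37, -4, 0, 0, 0, 0], [-29, -37, -4, 0, 0, 0, 0], [-29, -37, -4, 0, 0, 0, 0], [-29, -37, -4, 0, 0, 0, 0], [-29, -37, -4, 0, 0, 0, 0]]})

```text
clock: 1.3
eef_pos: [386.3, 118.7, 279.5]
tool_rot: [3.141, 0.0, 2.91]
force: [0.7, 0.3, 0.1]
width: 0.1
gripper_force: 0.0
```

Run:
```python
from h import *
p,R=target(0,0,0,tilt=0.)
delta([490,-90,290],R); print(ctrl.read_state()['qpos'].round(2))
```

```text
d [-148.9 -179.3  -10.5] rv [ 0.    -0.     0.609]
[-0.52  0.21  0.19  2.09 -0.05  0.84  1.04]
```

Request:
nudge_tcp(deltas={"motion": [[-30, -36, -2, 0, 0, 0, 0], [-30, -36, -2, 0, 0, 0, 0], [-30, -36, -2, 0, 0, 0, 0], [-30, -36, -2, 0, 0, 0, 0], [-29, -35, -2, 0, 0, 0, 0], [0, 0, 0, 0, 0, 0.15, 0], [0, 0, 0, 0, 0, 0.15, 0], [0, 0, 0, 0, 0, 0.15, 0], [0, 0, 0, 0, 0, 0.15, 0], [0, 0, 0, 0, 0, 0, 0]]})

```text
clock: 2.3
eef_pos: [489.6, -87.8, 288.9]
tool_rot: [-3.141, -0.0, 2.309]
force: [0.0, 0.1, -0.3]
width: -0.0
gripper_force: 0.0
```

Run:
```python
from h import *
C=cam("wrist"); np.savez("w1.npz",*C); im=ctrl.get_image("wrist"); cv2.imwrite("pics/w1.png",im)
f=lambda l:[proj(C,PIV+Ro.from_euler('z',YAW).as_matrix()@np.array(q))[0].round() for q in l]
print(f([(78,35,12),(78,-35,12),(85,0,31),(172,0,84)])); print(ctrl.read_state()['qpos'].round(2))
```

```text
[array([301., 123.]), array([299., 178.]), array([307., 154.]), array([395., 164.])]
[-0.2   0.37  0.44  1.86 -0.19  0.95  1.07]
```

View pics/w1.png

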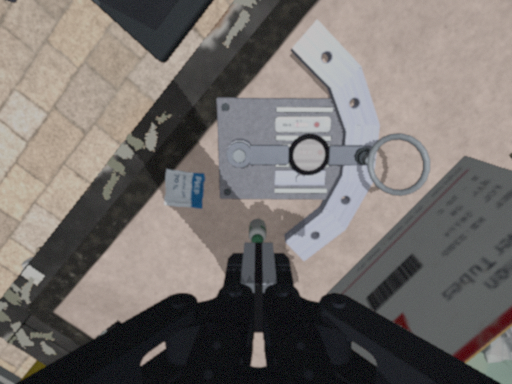

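The plate at (303,124), on the +y side, has a well. I'll zoom in on both side plates to be sure.

Run:
```python
from h import *
im=cv2.imread("pics/w1.png")[95:205,260:440]; cv2.imwrite("pics/w1c.png",cv2.resize(im,None,fx=4.4,fy=4.4,interpolation=2))
p,R=target(0,172-55,84+55); delta(p,R)
```

```text
d [ -1.1  93.5 149.9] rv [-0.786 -0.005  0.012]
```

View pics/w1c.png

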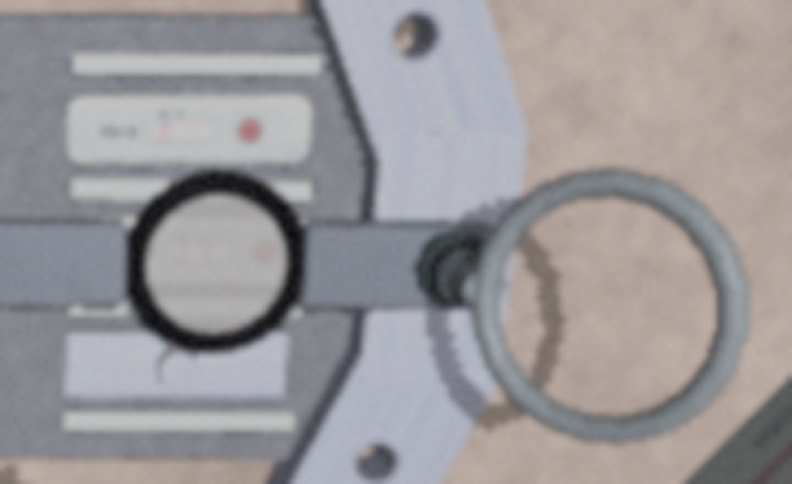

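The +y plate at crop (190,130) is the cassette, with window and red well, so the swing is +0.419. The -y plate at crop (175,365) is the plain blank. Next I refine the ring's position and tilt the tool.

Run:
```python
from h import *
z=np.load("w1.npz"); C=[z[k] for k in z.files]
f=lambda p,o:(np.array(p)+.5)/5-.5+o
T,S=cam("top"),cam("scene"); w=np.array([398.4,164.3])
M=Ro.from_euler('z',YAW).as_matrix()
for Cs,u in(([C,T],[w,f((165,128),[170,140])]),([C,T,S],[w,f((165,128),[170,140]),f((118,195),[195,165])])):
    p=tri(Cs,u); print(p.round(1),(M.T@(p-PIV)).round(1))
```

```text
[598.   12.2  93.5] [171.    2.1  93.5]
[600.7  13.   87.9] [173.5   0.9  87.9]
```

Request:
nudge_tcp(deltas={"motion": [[0, 0, 0, -0.13, 0, 0, 0], [0, 0, 0, -0.13, 0, 0, 0], [0, 0, 0, -0.13, 0, 0, 0], [0, 0, 0, -0.13, 0, 0, 0], [0, 0, 0, -0.13, 0, 0, 0], [0, 0, 0, -0.135, 0, 0, 0], [0, 0, 0, 0, 0, 0, 0]]})

```text
clock: 3.05
eef_pos: [487.1, -89.6, 283.5]
tool_rot: [2.478, -0.013, 2.31]
force: [0.0, -0.6, -0.1]
width: -0.3
gripper_force: 0.0
```

Run:
```python
from h import *
p,R=target(0,172-55,84+55); delta(p,R); print(ctrl.read_state()['qpos'].round(2))
```

```text
d [ -3.  -13.  173.3] rv [-0.122 -0.016 -0.002]
[ 0.58  0.32 -0.03  2.18 -1.04  0.75  2.12]
```

Request:
nudge_tcp(deltas={"motion": [[0, -3, 35, 0, 0, 0, 0], [0, -4, 35, 0, 0, 0, 0], [0, -3, 30, -0.06, 0, 0, 0], [0, 0, 0, -0.06, 0, 0, 0], [0, 0, 0, 0, 0, 0, 0]]})

```text
clock: 3.55
eef_pos: [517.0, -58.0, 208.6]
tool_rot: [2.395, -0.023, 2.319]
force: [-0.0, -0.1, 0.7]
width: -0.2
gripper_force: 0.0
```

Run:
```python
from h import *
p,R=target(0,172-55,84+55); delta(p,R); print(ctrl.read_state()['qpos'].round(2))
```

```text
d [-6.4 -8.1 87.1] rv [-0.039 -0.029 -0.003]
[ 1.07  0.64 -0.82  2.25 -1.09  0.26  2.2 ]
```

Add to h.py:
```python
EYE=(172.5,85)
def tgt(th,s,az,tilt,lift=0,up=0):
    "TCP s mm beyond the eye centre along tool z, shifted up along tool y"
    p,R=target(th,EYE[0],EYE[1]+lift,az=az,tilt=tilt); return p+s*R[:,2]+up*R[:,1],R
```

Run:
```python
from h import *
for az,ti in((.5,.65),(.4,.65),(.3,.6)): delta(*tgt(0,-60,az,ti))
```

```text
d [  1.4   2.4 105.5] rv [ 0.093 -0.177  0.175]
d [  4.8   3.1 106.3] rv [ 0.091 -0.241  0.252]
d [  7.2   6.9 107.5] rv [ 0.139 -0.297  0.336]
```

Rotate first to relieve the joints (az 0.4, tilt 0.65), then go forward.

Request:
nudge_tcp(deltas={"motion": [[0, 0, 0, 0.03, -0.08, 0.085, 0], [0, 0, 0, 0.03, -0.08, 0.085, 0], [0, 0, 0, 0.03, -0.08, 0.085, 0], [0, 0, 0, 0, 0, 0, 0]]})

```text
clock: 3.95
eef_pos: [526.7, -74.8, 246.8]
tool_rot: [2.53, -0.021, 2.009]
force: [0.2, 0.0, 0.7]
width: -0.2
gripper_force: 0.0
```

Run:
```python
from h import *
delta(*tgt(0,-60,.4,.65)); print(ctrl.read_state()['qpos'].round(2))
```

```text
d [ 45.9 -11.1 132.8] rv [-0.039 -0.04   0.018]
[ 0.81  0.39 -0.57  2.25 -1.1   0.24  1.78]
```

The joints have reached their limits (j5, j6). I'll fit a simple kinematic model to the logged poses and choose a feasible orientation.

Create kin.py:
```python
from h import *
import itertools
D=[([-1.405,0.628,0.038,1.517,-0.027,0.996,-0.02],[149.3,632.6,231.3],[-3.1398,0,2.9098]),
([-0.52,0.21,0.19,2.09,-0.05,0.84,1.04],[386.3,118.7,279.5],[3.141,0,2.91]),
([-0.2,.37,.44,1.86,-.19,.95,1.07],[489.6,-87.8,288.9],[-3.141,0,2.309]),
([.58,.32,-.03,2.18,-1.04,.75,2.12],[487.1,-89.6,283.5],[2.478,-.013,2.31]),
([1.07,.64,-.82,2.25,-1.09,.26,2.2],[517,-58,208.6],[2.395,-.023,2.319]),
([.81,.39,-.57,2.25,-1.1,.24,1.78],[526.7,-74.8,246.8],[2.53,-.021,2.009])]
def fk(q,g,s):  # g: d1,d3,d5,d7,a3,a5,off1,off7
    E=lambda ax,a:Ro.from_euler(ax,a).as_matrix()
    R=E('z',s[0]*q[0]+g[6]); p=np.array([0,0,g[0]]); R=R@E('y',q[1])@E('z',s[1]*q[2])
    p=p+R@[g[4],0,g[1]]; R=R@E('y',q[3]); p=p+R@[-g[4],0,g[2]]; R=R@E('z',s[2]*q[4])@E('y',q[5]); p=p+R@[g[5],0,0]
    R=R@E('z',s[3]*q[6]+g[7]); return p+R@[0,0,g[3]],R
def res(g,s):
    o=[]
    for q,p,r in D:
        P,R=fk(q,g,s); o+=[(P-p)/5,(Ro.from_matrix(R).inv()*Ro.from_euler('xyz',r)).as_rotvec()*40]
    return np.concatenate(o)
LO=np.array([-3.06,-.37,-1.25,.18,-1.1,.23,-2.94]);HI=np.array([3.06,2.12,1.32,2.47,4.24,1.98,2.94])
if __name__=="__main__":
    best=[]
    for s in itertools.product([1,-1],repeat=4):
        for o7 in(1.57,-1.57):
            r=least_squares(res,[300,350,350,250,0,0,0,o7],args=(s,),loss='soft_l1'); best.append((r.cost,s,r.x))
    best.sort(key=lambda b:b[0])
    for b in best[:3]: print(round(b[0],2),b[1],b[2].round(3).tolist())
    print(res(best[0][2],best[0][1]).reshape(-1,6).round(1))
    np.savez("kin.npz",g=best[0][2],s=best[0][1])
```

```bash
python3 kin.py
```

```text
3.38 (-1, -1, -1, -1) [346.32, 549.707, 397.7, 338.498, -6.055, -0.511, -0.045, 1.529]
3.38 (-1, -1, -1, -1) [346.32, 549.707, 397.7, 338.497, -6.055, -0.511, -0.045, 190.025]
281.04 (-1, -1, -1, 1) [346.143, 550.015, 398.027, 338.39, -6.106, -0.164, -0.046, -153.183]
[[ 0.2 -0.1  0.8  0.1 -0.  -0.1]
 [-0.6  1.1 -0.2  0.   0.2 -0.1]
 [ 0.3  0.5 -0.4  0.1  0.1  0.2]
 [ 0.3 -0.3 -0.5  0.   1.2  0.4]
 [ 0.1  0.1  0.5 -0.2  1.3 -0.1]
 [-0.1 -0.1 -0.1  0.   1.1 -0.3]]
```

Create plan.py:
```python
from kin import *
k=np.load("kin.npz"); g,s=k['g'],k['s']
def ik(p,R,q0,free=False):
    mid=(LO+HI)/2; h=(HI-LO)/2
    def f(q):
        P,Q=fk(q,g,s); e=(Ro.from_matrix(Q).inv()*Ro.from_matrix(R)).as_rotvec()
        return np.concatenate([(P-p)*.5,e*100,.3*((q-mid)/h)**4])
    r=least_squares(f,np.clip(q0,LO+.05,HI-.05),bounds=(LO,HI)); q=r.x; P,Q=fk(q,g,s)
    return q,np.linalg.norm(P-p),np.minimum(q-LO,HI-q).min()
if __name__=="__main__":
    rng=np.random.default_rng(0); q0=ctrl.read_state()['qpos']
    st=[q0]+[LO+(HI-LO)*rng.random(7) for _ in range(6)]
    for az in(.0,.3,.6):
      for ti in(.5,.7):
       for roll in(0,np.pi/2,-np.pi/2):
        o=[]
        for th,lift in((0,0),(.419,18)):
            p,R=tgt(th,25,az,ti,lift); R=R@Ro.from_euler('z',roll).as_matrix()
            c=[x for x in(ik(p,R,a) for a in st) if x[1]<4]
            c=max(c,key=lambda x:x[2]) if c else None
            o.append("none" if c is None else f"{c[2]:.2f} {c[0].round(2).tolist()}")
        print(az,ti,round(roll,1),*o,sep=' | ')
```

```bash
python3 plan.py
```

```text
0.0 | 0.5 | 0 | 0.30 [0.44, 0.91, -0.77, 2.17, 2.13, 0.63, -2.0] | 0.16 [-0.57, 0.77, 0.55, 2.31, 3.8, 0.46, 2.21]
0.0 | 0.5 | 1.6 | 0.19 [0.24, 0.81, -0.45, 2.17, 2.36, 0.42, 2.39] | 0.16 [0.11, 0.73, -0.41, 2.31, 2.43, 0.48, 2.18]
0.0 | 0.5 | -1.6 | 0.30 [0.41, 0.89, -0.72, 2.17, 2.15, 0.6, -0.47] | 0.16 [0.28, 0.8, -0.66, 2.31, 2.22, 0.62, -0.71]
0.0 | 0.7 | 0 | 0.17 [-0.58, 0.98, 0.74, 2.3, 3.69, 0.85, 2.27] | 0.03 [-0.73, 0.95, 0.77, 2.44, 3.61, 0.89, 2.27]
0.0 | 0.7 | 1.6 | 0.17 [-0.03, 0.83, -0.06, 2.3, 3.06, 0.69, 1.6] | 0.03 [-0.19, 0.79, -0.01, 2.44, 2.99, 0.78, 1.52]
0.0 | 0.7 | -1.6 | 0.17 [0.27, 0.89, -0.48, 2.3, 2.73, 0.77, -1.07] | 0.03 [0.11, 0.84, -0.45, 2.44, 2.69, 0.88, -1.21]
0.3 | 0.5 | 0 | 0.28 [0.59, 0.96, -0.87, 2.15, 2.11, 0.51, -1.59] | 0.17 [-0.35, 0.73, 0.39, 2.3, 3.96, 0.51, 2.48]
0.3 | 0.5 | 1.6 | 0.13 [-0.07, 0.76, 0.13, 2.15, 3.95, 0.36, 1.04] | 0.13 [0.24, 0.74, -0.44, 2.3, 2.74, 0.36, 2.26]
0.3 | 0.5 | -1.6 | 0.28 [0.59, 0.96, -0.86, 2.15, 2.12, 0.51, -0.02] | 0.17 [0.47, 0.86, -0.8, 2.3, 2.28, 0.53, -0.35]
0.3 | 0.7 | 0 | 0.20 [0.63, 1.03, -0.83, 2.
[... 311 characters left out ...]
 | 0.5 | 0 | 0.21 [0.73, 1.05, -0.99, 2.09, 1.82, 0.44, -0.92] | 0.22 [0.66, 0.95, -0.96, 2.25, 2.06, 0.45, -1.3]
0.6 | 0.5 | 1.6 | 0.24 [0.74, 1.06, -1.01, 2.09, 1.81, 0.47, -2.48] | 0.16 [0.7, 1.01, -1.06, 2.25, 1.99, 0.54, -2.78]
0.6 | 0.5 | -1.6 | 0.21 [0.73, 1.05, -0.99, 2.09, 1.82, 0.44, 0.65] | 0.22 [0.66, 0.95, -0.96, 2.25, 2.06, 0.45, 0.27]
0.6 | 0.7 | 0 | 0.00 [-0.21, 0.93, 0.58, 2.18, 4.24, 1.01, 2.63] | 0.05 [-0.43, 0.96, 0.81, 2.35, 4.19, 1.2, 2.61]
0.6 | 0.7 | 1.6 | 0.17 [0.47, 0.88, -0.4, 2.18, 3.77, 0.4, 1.8] | 0.12 [0.42, 0.83, -0.43, 2.35, 3.53, 0.52, 1.99]
0.6 | 0.7 | -1.6 | 0.18 [0.82, 1.12, -0.98, 2.18, 2.49, 0.41, 0.12] | 0.12 [0.6, 0.92, -0.71, 2.35, 3.11, 0.47, -0.68]
```

Create path.py:
```python
from plan import *
def rows(qa,qb,N):
    a=fk(qa,g,s); out=[]
    for i in range(1,N+1):
        b=fk(qa+(qb-qa)*i/N,g,s)
        out.append(np.r_[a[1].T@(b[0]-a[0]),Ro.from_matrix(a[1].T@b[1]).as_rotvec(),b[0]]); a=b
    return np.array(out)
```

Run:
```python
from path import *
np.set_printoptions(suppress=True,linewidth=150,precision=2)
q0=ctrl.read_state()['qpos']; RZ=Ro.from_euler('z',-np.pi/2).as_matrix()
seed=np.array([.76,1.05,-.98,2.13,2.1,.43,.4])
for nm,a in dict(pre=(0,-70,0),ins=(0,28,0),out=(0,28,18),end=(.419,28,18),endhome=(.419,28,0),ret=(.419,-70,0)).items():
    p,R=tgt(a[0],a[1],.6,.6,a[2]); q,e,m=ik(p,R@RZ,seed); print(nm,q,round(e,1),round(m,2)); seed=q
    if nm=="pre": qp=q
for r in rows(q0,qp,22): print(r.round(2).tolist())
```

```text
pre [ 0.94  0.93 -1.12  2.22  1.79  0.36  0.7 ] 0.0 0.13
ins [ 0.78  1.1  -1.    2.14  2.13  0.43  0.41] 0.0 0.2
out [ 0.79  1.06 -1.03  2.14  2.05  0.42  0.47] 0.0 0.19
end [ 0.67  0.97 -0.92  2.3   2.47  0.45 -0.07] 0.0 0.17
endhome [ 0.65  1.   -0.87  2.3   2.56  0.47 -0.14] 0.0 0.17
ret [ 0.86  0.84 -1.07  2.38  2.23  0.37  0.15] 0.0 0.09
[13.42, -8.69, 7.68, 0.02, 0.04, -0.08, 518.87, -61.64, 235.61]
[12.63, -7.99, 7.49, 0.02, 0.04, -0.08, 510.53, -51.99, 224.81]
[11.72, -7.31, 7.3, 0.02, 0.04, -0.08, 502.12, -43.79, 214.51]
[10.7, -6.66, 7.1, 0.02, 0.04, -0.08, 493.89, -37.04, 204.71]
[9.56, -6.03, 6.9, 0.02, 0.03, -0.08, 486.13, -31.73, 195.4]
[8.32, -5.43, 6.69, 0.02, 0.03, -0.08, 479.09, -27.76, 186.55]
[6.99, -4.87, 6.48, 0.01, 0.03, -0.08, 473.02, -25.04, 178.17]
[5.56, -4.36, 6.27, 0.01, 0.02, -0.08, 468.13, -23.44, 170.24]
[4.06, -3.89, 6.05, 0.01, 0.02, -0.08, 464.64, -22.78, 162.8]
[2.48, -3.47, 5.82, 0.01, 0.01, -0.08, 462.7, -22.88, 155.84]
[0.85, -3.1, 5.59, 0.01, 0.01, -0.08, 462.46, -23.54, 149.43]
[-0.82, -2.8, 5.35, 0.01, 0.0, -0.08, 463.99, -24.53, 143.61]
[-2.53, -2.55, 5.11, 0.01, -0.0, -0.08, 467.36, -25.63, 138.47]
[-4.26, -2.36, 4.86, 0.01, -0.01, -0.08, 472.57, -26.63, 134.1]
[-5.99, -2.24, 4.59, 0.01, -0.01, -0.08, 479.6, -27.32, 130.62]
[-7.71, -2.18, 4.32, 0.01, -0.02, -0.08, 488.35, -27.5, 128.15]
[-9.4, -2.18, 4.03, 0.01, -0.02, -0.08, 498.72, -27.01, 126.84]
[-11.06, -2.26, 3.74, 0.01, -0.03, -0.07, 510.54, -25.71, 126.83]
[-12.67, -2.39, 3.44, 0.01, -0.04, -0.07, 523.61, -23.48, 128.28]
[-14.21, -2.6, 3.12, 0.01, -0.04, -0.07, 537.71, -20.25, 131.33]
[-15.69, -2.86, 2.8, 0.01, -0.05, -0.07, 552.58, -15.98, 136.12]
[-17.07, -3.19, 2.47, 0.01, -0.05, -0.07, 567.92, -10.68, 142.77]
```

Request:
nudge_tcp(deltas={"motion": [[13, -9, 6, 0.02, 0.04, -0.08, 0], [13, -8, 6, 0.02, 0.04, -0.08, 0], [12, -7, 6, 0.02, 0.04, -0.08, 0], [11, -7, 6, 0.02, 0.04, -0.08, 0], [10, -6, 6, 0.02, 0.03, -0.08, 0], [8, -5, 6, 0.02, 0.03, -0.08, 0], [7, -5, 5, 0.01, 0.03, -0.08, 0], [0, 0, 0, 0, 0, 0, 0]]})

```text
clock: 4.75
eef_pos: [465.6, -30.9, 182.8]
tool_rot: [2.667, 0.045, 2.614]
force: [0.2, -0.1, -0.0]
width: -0.1
gripper_force: 0.0
```

Run:
```python
from path import *
st=ctrl.read_state(); q0=st['qpos']; print(q0.round(2)); P,R=fk(q0,g,s); print(P-st['eef_pos'])
```

```text
[ 0.68  0.48 -0.47  2.24 -0.69  0.38  1.96]
[1.73685788 5.24274265 1.6435588 ]
```

Create nxt.py:
```python
from path import *
import sys
qp=np.array([0.94,0.93,-1.12,2.22,1.79,0.36,0.7])
q0=ctrl.read_state()['qpos']; print(q0.round(2))
N=int(sys.argv[1])
for r in rows(q0,qp,N): print(r[:3].round().tolist(),r[3:6].round(3).tolist(),r[6:].round().tolist())
```

```bash
python3 nxt.py 14
```

```text
[ 0.68  0.48 -0.47  2.24 -0.69  0.38  1.96]
[16.0, -10.0, 10.0] [0.03, 0.054, -0.082] [452.0, -22.0, 170.0]
[12.0, -9.0, 9.0] [0.028, 0.044, -0.084] [440.0, -21.0, 158.0]
[8.0, -8.0, 8.0] [0.026, 0.034, -0.086] [431.0, -23.0, 146.0]
[5.0, -7.0, 8.0] [0.024, 0.023, -0.087] [426.0, -26.0, 136.0]
[1.0, -7.0, 7.0] [0.022, 0.011, -0.088] [425.0, -29.0, 127.0]
[-3.0, -6.0, 6.0] [0.02, -0.0, -0.088] [428.0, -33.0, 119.0]
[-7.0, -5.0, 6.0] [0.018, -0.012, -0.087] [435.0, -36.0, 113.0]
[-10.0, -4.0, 5.0] [0.016, -0.024, -0.086] [446.0, -38.0, 109.0]
[-14.0, -4.0, 4.0] [0.015, -0.035, -0.084] [461.0, -38.0, 107.0]
[-17.0, -3.0, 3.0] [0.014, -0.046, -0.081] [479.0, -36.0, 107.0]
[-20.0, -3.0, 2.0] [0.013, -0.056, -0.078] [499.0, -32.0, 110.0]
[-23.0, -3.0, 1.0] [0.012, -0.066, -0.074] [520.0, -26.0, 117.0]
[-26.0, -3.0, 0.0] [0.011, -0.074, -0.071] [543.0, -18.0, 127.0]
[-28.0, -3.0, -1.0] [0.011, -0.082, -0.067] [566.0, -8.0, 142.0]
```

Request:
nudge_tcp(deltas={"motion": [[15, -10, 5, 0.03, 0.054, -0.08, 0], [12, -9, 5, 0.028, 0.044, -0.084, 0], [8, -8, 5, 0.026, 0.034, -0.086, 0], [5, -7, 5, 0.024, 0.023, -0.087, 0], [1, -7, 5, 0.022, 0.011, -0.088, 0], [-3, -6, 5, 0.02, 0, -0.088, 0], [-7, -5, 5, 0.018, -0.012, -0.087, 0], [0, 0, 0, 0, 0, 0, 0]]})

```text
clock: 5.55
eef_pos: [431.4, -47.9, 130.2]
tool_rot: [2.865, 0.122, -3.049]
force: [0.2, -0.7, 1.1]
width: -0.0
gripper_force: 0.0
```

```bash
python3 nxt.py 12
```

```text
[ 0.55  0.55 -0.38  2.22 -0.29  0.39  2.18]
[11.0, -3.0, 9.0] [0.008, 0.039, -0.051] [422.0, -40.0, 122.0]
[6.0, -3.0, 8.0] [0.011, 0.026, -0.052] [417.0, -42.0, 113.0]
[2.0, -4.0, 7.0] [0.013, 0.013, -0.053] [416.0, -44.0, 104.0]
[-2.0, -4.0, 6.0] [0.015, -0.001, -0.052] [420.0, -46.0, 98.0]
[-7.0, -4.0, 5.0] [0.016, -0.014, -0.051] [428.0, -47.0, 93.0]
[-11.0, -5.0, 4.0] [0.016, -0.028, -0.049] [440.0, -47.0, 90.0]
[-15.0, -5.0, 2.0] [0.016, -0.041, -0.047] [456.0, -45.0, 89.0]
[-19.0, -5.0, 1.0] [0.016, -0.053, -0.043] [475.0, -40.0, 91.0]
[-22.0, -4.0, -0.0] [0.015, -0.065, -0.04] [496.0, -34.0, 97.0]
[-26.0, -4.0, -2.0] [0.014, -0.075, -0.036] [518.0, -27.0, 107.0]
[-29.0, -4.0, -3.0] [0.013, -0.085, -0.031] [542.0, -18.0, 122.0]
[-32.0, -4.0, -5.0] [0.012, -0.093, -0.028] [566.0, -8.0, 142.0]
```

Request:
nudge_tcp(deltas={"motion": [[6, -3, -5, 0.011, 0.04, -0.05, 0], [4, -3, -5, 0.011, 0.026, -0.05, 0], [2, -4, -5, 0.013, 0.013, -0.05, 0], [-2, -4, -5, 0.015, 0, -0.05, 0], [-7, -4, 0, 0.016, -0.014, -0.05, 0], [-11, -5, 0, 0.016, -0.028, -0.05, 0], [-15, -5, 0, 0.016, -0.041, -0.047, 0], [-19, -5, 0, 0.016, -0.053, -0.043, 0], [0, 0, 0, 0, 0, 0, 0]]})

```text
clock: 6.45
eef_pos: [478.5, -65.0, 150.1]
tool_rot: [3.025, 0.262, -2.666]
force: [0.1, 0.8, -0.2]
width: -0.3
gripper_force: 0.0
```

```bash
python3 nxt.py 10
```

```text
[ 0.57  0.53 -0.43  2.17 -0.12  0.36  2.38]
[12.0, 4.0, 13.0] [-0.011, 0.037, -0.021] [467.0, -57.0, 138.0]
[7.0, 2.0, 11.0] [-0.003, 0.023, -0.022] [462.0, -57.0, 126.0]
[2.0, -0.0, 10.0] [0.004, 0.007, -0.022] [461.0, -56.0, 115.0]
[-3.0, -2.0, 8.0] [0.009, -0.009, -0.021] [465.0, -55.0, 108.0]
[-8.0, -3.0, 6.0] [0.012, -0.025, -0.019] [474.0, -52.0, 103.0]
[-13.0, -3.0, 5.0] [0.014, -0.041, -0.016] [487.0, -47.0, 101.0]
[-18.0, -4.0, 2.0] [0.015, -0.057, -0.012] [504.0, -40.0, 104.0]
[-22.0, -3.0, 0.0] [0.014, -0.072, -0.007] [523.0, -31.0, 111.0]
[-26.0, -3.0, -2.0] [0.012, -0.086, -0.002] [544.0, -20.0, 123.0]
[-30.0, -3.0, -4.0] [0.009, -0.098, 0.003] [566.0, -8.0, 142.0]
```

Create nx2.py:
```python
from path import *
import sys,json
q=ctrl.read_state()['qpos']; print(q.round(2))
for w,n in json.loads(sys.argv[1]):
    w=np.array(w)
    for r in rows(q,w,n): print(r[:3].round().tolist(),r[3:6].round(3).tolist(),r[6:].round().tolist())
    print('-'); q=w
```

```bash
python3 nx2.py '[[[0.57,0.53,-0.43,2.1,0.1,0.75,2.1],4],[[0.6,0.55,-0.5,2.15,0.9,0.8,1.3],8],[[0.75,0.7,-0.8,2.2,1.5,0.6,0.9],7],[[0.94,0.93,-1.12,2.22,1.79,0.36,0.7],5]]'
```

```text
[ 0.57  0.53 -0.43  2.17 -0.12  0.36  2.38]
[19.0, 11.0, -3.0] [-0.045, 0.071, 0.018] [455.0, -57.0, 152.0]
[22.0, 8.0, -4.0] [-0.036, 0.078, 0.021] [432.0, -60.0, 153.0]
[24.0, 5.0, -4.0] [-0.026, 0.083, 0.024] [408.0, -66.0, 156.0]
[26.0, 2.0, -5.0] [-0.016, 0.088, 0.028] [384.0, -76.0, 161.0]
-
[15.0, -14.0, 2.0] [0.049, 0.043, 0.022] [376.0, -95.0, 157.0]
[13.0, -16.0, 1.0] [0.053, 0.037, 0.022] [370.0, -115.0, 154.0]
[11.0, -17.0, 1.0] [0.057, 0.031, 0.022] [366.0, -135.0, 152.0]
[9.0, -18.0, 1.0] [0.06, 0.024, 0.022] [365.0, -155.0, 151.0]
[7.0, -19.0, 1.0] [0.062, 0.017, 0.022] [365.0, -175.0, 152.0]
[4.0, -19.0, 1.0] [0.064, 0.01, 0.022] [368.0, -195.0, 153.0]
[2.0, -20.0, 1.0] [0.065, 0.002, 0.022] [373.0, -214.0, 155.0]
[-1.0, -20.0, 1.0] [0.065, -0.005, 0.023] [380.0, -232.0, 159.0]
-
[-19.0, -2.0, 4.0] [0.021, -0.05, -0.026] [398.0, -230.0, 151.0]
[-20.0, -1.0, 4.0] [0.016, -0.054, -0.025] [417.0, -226.0, 144.0]
[-21.0, 1.0, 3.0] [0.011, -0.059, -0.024] [436.0, -219.0, 137.0]
[-22.0, 3.0, 3.0] [0.006, -0.062, -0.023] [455.0, -209.0, 132.0]
[-22.0, 4.0, 2.0] [0.001, -0.065, -0.022] [473.0, -196.0, 128.0]
[-23.0, 5.0, 2.0] [-0.004, -0.068, -0.02] [491.0, -182.0, 125.0]
[-23.0, 7.0, 1.0] [-0.008, -0.07, -0.019] [509.0, -165.0, 124.0]
-
[-28.0, 22.0, 5.0] [-0.06, -0.087, -0.002] [523.0, -133.0, 117.0]
[-27.0, 21.0, 3.0] [-0.062, -0.09, 0.002] [536.0, -101.0, 114.0]
[-27.0, 21.0, 2.0] [-0.063, -0.092, 0.005] [547.0, -69.0, 118.0]
[-28.0, 20.0, -1.0] [-0.063, -0.095, 0.008] [557.0, -37.0, 127.0]
[-28.0, 19.0, -3.0] [-0.062, -0.097, 0.009] [566.0, -8.0, 142.0]
-
```

Request:
nudge_tcp(deltas={"motion": [[19, 11, -4, -0.045, 0.071, 0.018, 0], [22, 8, -5, -0.036, 0.078, 0.021, 0], [24, 5, -5, -0.026, 0.083, 0.024, 0], [26, 2, -5, -0.016, 0.088, 0.028, 0], [15, -14, 1, 0.049, 0.043, 0.022, 0], [13, -16, 0, 0.053, 0.037, 0.022, 0], [11, -17, 0, 0.057, 0.031, 0.022, 0], [9, -18, 0, 0.06, 0.024, 0.022, 0], [7, -19, 0, 0.062, 0.017, 0.022, 0], [4, -19, 0, 0.064, 0.01, 0.022, 0], [2, -20, 0, 0.065, 0.002, 0.022, 0], [-1, -20, 0, 0.065, -0.005, 0.022, 0]]})

```text
clock: 7.65
eef_pos: [382.4, -242.8, 165.2]
tool_rot: [-2.875, -0.231, -2.854]
force: [-0.4, 0.6, -0.7]
width: 0.3
gripper_force: 0.0
```

```bash
python3 nx2.py '[[[0.75,0.7,-0.8,2.2,1.5,0.6,0.9],7],[[0.94,0.93,-1.12,2.22,1.79,0.36,0.7],5]]'
```

```text
[0.12 0.5  0.16 2.15 0.49 0.61 1.74]
[-9.0, 2.0, 13.0] [0.014, -0.003, -0.044] [378.0, -228.0, 148.0]
[-14.0, 2.0, 10.0] [0.014, -0.024, -0.04] [388.0, -225.0, 134.0]
[-19.0, 2.0, 7.0] [0.013, -0.045, -0.034] [404.0, -219.0, 122.0]
[-24.0, 1.0, 4.0] [0.012, -0.066, -0.025] [425.0, -210.0, 114.0]
[-28.0, 0.0, -0.0] [0.011, -0.084, -0.015] [449.0, -198.0, 110.0]
[-32.0, -2.0, -5.0] [0.011, -0.102, -0.005] [478.0, -182.0, 113.0]
[-36.0, -4.0, -9.0] [0.012, -0.117, 0.007] [509.0, -165.0, 124.0]
-
[-28.0, 22.0, 5.0] [-0.06, -0.087, -0.002] [523.0, -133.0, 117.0]
[-27.0, 21.0, 3.0] [-0.062, -0.09, 0.002] [536.0, -101.0, 114.0]
[-27.0, 21.0, 2.0] [-0.063, -0.092, 0.005] [547.0, -69.0, 118.0]
[-28.0, 20.0, -1.0] [-0.063, -0.095, 0.008] [557.0, -37.0, 127.0]
[-28.0, 19.0, -3.0] [-0.062, -0.097, 0.009] [566.0, -8.0, 142.0]
-
```

Request:
nudge_tcp(deltas={"motion": [[-9, 2, 4, 0.014, -0.003, -0.044, 0], [-14, 2, 4, 0.014, -0.024, -0.04, 0], [-19, 2, 4, 0.013, -0.045, -0.034, 0], [-24, 1, 3, 0.012, -0.066, -0.025, 0], [-28, 0, 0, 0.011, -0.084, -0.015, 0], [-32, -2, -4, 0.011, -0.102, -0.005, 0], [-34, -3, -6, 0.012, -0.117, 0.007, 0], [0, 0, 0, 0, 0, 0, 0]]})

```text
clock: 8.45
eef_pos: [502.6, -182.6, 134.0]
tool_rot: [-2.842, 0.078, -2.586]
force: [-0.2, 0.4, 0.2]
width: 0.0
gripper_force: 0.0
```

```bash
python3 nx2.py '[[[0.94,0.93,-1.12,2.22,1.79,0.36,0.7],8]]'
```

Run:
```python
from path import *
RZ=Ro.from_euler('z',-np.pi/2).as_matrix(); q0=ctrl.read_state()['qpos']
for a,t in((.3,.5),(.4,.6),(.6,.6)):
    p,R=tgt(0,-70,a,t); print(a,t,[x if np.isscalar(x) else x.round(2) for x in ik(p,R@RZ,q0)]);delta(p,R@RZ)
```

```text
[ 0.2   0.53 -0.02  2.19  0.87  0.23  1.47]
[-7.0, 26.0, 18.0] [-0.06, -0.012, -0.028] [486.0, -152.0, 108.0]
[-11.0, 23.0, 15.0] [-0.057, -0.028, -0.021] [486.0, -129.0, 89.0]
[-15.0, 20.0, 11.0] [-0.052, -0.045, -0.014] [489.0, -106.0, 76.0]
[-19.0, 16.0, 6.0] [-0.045, -0.061, -0.007] [496.0, -81.0, 71.0]
[-23.0, 12.0, 0.0] [-0.037, -0.078, 0.001] [508.0, -58.0, 73.0]
[-28.0, 7.0, -5.0] [-0.026, -0.094, 0.008] [524.0, -37.0, 86.0]
[-33.0, 2.0, -12.0] [-0.015, -0.109, 0.014] [543.0, -19.0, 108.0]
[-37.0, -4.0, -18.0] [-0.003, -0.122, 0.02] [566.0, -8.0, 142.0]
-
0.3 0.5 [array([ 0.72,  0.77, -0.98,  2.23,  1.84,  0.44,  0.18]), np.float64(0.0007798963657095649), np.float64(0.20915495635369505)]
d [-153.8  116.3  -36.4] rv [-0.22  -0.378  0.307]
0.4 0.6 [array([ 0.81,  0.83, -1.  ,  2.29,  2.2 ,  0.41,  0.01]), np.float64(0.0011173896703626628), np.float64(0.17658438422614076)]
d [-146.9  114.9  -32.7] rv [-0.24  -0.494  0.225]
0.6 0.6 [array([ 0.94,  0.93, -1.12,  2.22,  1.79,  0.36,  0.7 ]), np.float64(0.0012482902666835294), np.float64(0.12714519157252901)]
d [-146.5  107.4  -30.4] rv [-0.308 -0.524  0.036]
```

Request:
nudge_tcp(deltas={"motion": [[-5, 12, -10, -0.025, -0.01, 0.03, 0], [-10, 12, -8, -0.025, -0.03, 0.03, 0], [-15, 12, -5, -0.025, -0.04, 0.03, 0], [-17, 12, -3, -0.025, -0.045, 0.03, 0], [-17, 12, -3, -0.025, -0.045, 0.03, 0], [-17, 12, -3, -0.025, -0.045, 0.03, 0], [-17, 12, 0, -0.025, -0.045, 0.03, 0], [-17, 12, 0, -0.025, -0.045, 0.03, 0], [0, 0, 0, 0, 0, 0, 0]]})

```text
clock: 9.35
eef_pos: [554.3, -43.3, 172.1]
tool_rot: [-3.088, 0.421, -2.779]
force: [0.1, -0.5, -0.7]
width: -0.2
gripper_force: 0.0
```

```bash
python3 - <<'E'
from path import *
RZ=Ro.from_euler('z',-np.pi/2).as_matrix(); q0=ctrl.read_state()['qpos']; print(q0.round(2))
for a,t in((.3,.5),(.4,.6),(.6,.6)):
    p,R=tgt(0,-70,a,t); delta(p,R@RZ)
E
```

```text
[ 0.61  0.55 -0.7   2.21  1.27  0.24  0.77]
d [-16.2  38.9  33.4] rv [-0.026 -0.077  0.058]
d [-9.2 35.4 34.4] rv [-0.072 -0.18  -0.028]
d [-10.2  27.6  35.3] rv [-0.169 -0.184 -0.202]
```

Request:
nudge_tcp(deltas={"motion": [[-3, 12, 10, -0.02, -0.05, 0, 0], [-3, 12, 10, -0.02, -0.05, 0, 0], [-3, 11, 10, -0.02, -0.05, 0, 0], [0, 0, 0, 0, 0, 0, 0]]})

```text
clock: 9.75
eef_pos: [556.0, -22.4, 150.9]
tool_rot: [-3.116, 0.503, -2.771]
force: [-0.6, 0.2, -1.0]
width: 0.1
gripper_force: 0.0
```

```bash
python3 - <<'E'
from path import *
RZ=Ro.from_euler('z',-np.pi/2).as_matrix(); q0=ctrl.read_state()['qpos']; print(q0.round(2))
for a,t in((.3,.5),(.4,.6),(.6,.6)):
    p,R=tgt(0,-70,a,t); delta(p,R@RZ)
C=cam("wrist"); np.savez("w2.npz",*C); cv2.imwrite("pics/w2.png",ctrl.get_image("wrist"))
p,_=target(0,*EYE); print(proj(C,p))
E
```

```text
[ 0.7   0.66 -0.86  2.28  1.93  0.32  0.15]
d [-15.7  18.4  13.3] rv [0.008 0.004 0.062]
d [-8.6 14.8 13.6] rv [-0.041 -0.097 -0.024]
d [-9.5  7.  14.3] rv [-0.146 -0.099 -0.194]
[[282.94267514 219.58430461]]
```

View pics/w2.png

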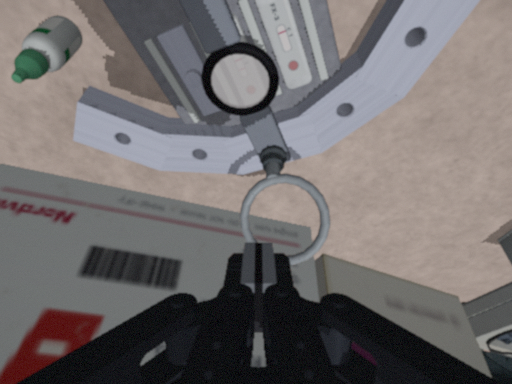

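The ring's centre is at (286,219), against a prediction of (283,220). The finger at (258,245) lines up with it closely. I'll refine, then align.

Run:
```python
from path import *
l=lambda f:[np.load(f)[k] for k in np.load(f).files]
M=Ro.from_euler('z',YAW).as_matrix()
p=tri([l("w1.npz"),l("w2.npz")],[np.array([398.4,164.3]),np.array([285.5,219])]); print(p.round(1),(M.T@(p-PIV)).round(1))
RZ=Ro.from_euler('z',-np.pi/2).as_matrix()
for a,t,sv in((.4,.6,-30),(.4,.6,28)):
    q,R=tgt(0,sv,a,t); print(q.round(1)); delta(q,R@RZ)
```

```text
[602.9  14.4  81.9] [176.1   0.5  81.9]
[584.9   5.  109.8]
d [-11.7  17.1  53.8] rv [-0.042 -0.097 -0.025]
[615.1  17.8  61.9]
d [-17.3  19.6 111.5] rv [-0.042 -0.097 -0.025]
```

```bash
sed -i 's/^EYE=.*/EYE=(174,84)/' h.py
```

Request:
nudge_tcp(deltas={"motion": [[-3, 6, 8, -0.01, -0.05, -0.01, 0], [-4, 6, 10, -0.02, -0.05, -0.01, 0], [-4, 5, 10, -0.01, 0, 0, 0], [0, 0, 12, 0, 0, 0, 0], [0, 0, 0, 0, 0, 0, 0]]})

```text
clock: 10.3
eef_pos: [582.0, 5.2, 124.5]
tool_rot: [-3.14, 0.606, -2.746]
force: [0.6, -0.3, -0.1]
width: 0.1
gripper_force: 0.0
```

```bash
python3 - <<'E'
from path import *
RZ=Ro.from_euler('z',-np.pi/2).as_matrix(); print(ctrl.read_state()['qpos'].round(2))
for sv in(-30,28):
    q,R=tgt(0,sv,.4,.6); print(q.round(1)); delta(q,R@RZ)
E
```

```text
[ 0.77  0.86 -1.03  2.3   2.21  0.51 -0.03]
[586.1   6.  108.8]
d [ 5.7 -0.8 15.3] rv [-0.004  0.006 -0.004]
[616.2  18.8  60.9]
d [ 6.  -0.5 73.3] rv [-0.004  0.006 -0.004]
```

Request:
nudge_tcp(deltas={"motion": [[6, 0, 5, 0, 0, 0, 0], [0, 0, 10, 0, 0, 0, 0], [0, 0, 10, 0, 0, 0, 0], [0, 0, 10, 0, 0, 0, 0], [0, 0, 0, 0, 0, 0, 0]]})

```text
clock: 10.8
eef_pos: [595.5, 11.4, 92.3]
tool_rot: [3.14, 0.608, -2.748]
force: [-0.2, -0.0, 0.1]
width: -0.2
gripper_force: 0.0
```

Request:
nudge_tcp(deltas={"motion": [[0, 0, 10, 0, 0, 0, 0], [0, 0, 10, 0, 0, 0, 0], [0, 0, 8, 0, 0, 0, 0], [0, 0, 5, 0, 0, 0, 0], [0, 0, 0, 0, 0, 0, 0]]})

```text
clock: 11.3
eef_pos: [612.6, 18.5, 65.7]
tool_rot: [3.141, 0.608, -2.747]
force: [0.5, -0.3, 0.1]
width: -0.1
gripper_force: 0.0
```

```bash
python3 - <<'E'
from path import *
RZ=Ro.from_euler('z',-np.pi/2).as_matrix(); print(ctrl.read_state()['qpos'].round(2))
q,R=tgt(0,28,.4,.6); delta(q,R@RZ)
C=cam("wrist"); np.savez("w3.npz",*C); cv2.imwrite("pics/w3.png",ctrl.get_image("wrist"))
# tool-frame directions of world up and of radial
R0=Ro.from_euler('xyz',ctrl.read_state()['tool_rot']).as_matrix(); print(R0.T@[0,0,1],R0.T@[np.cos(YAW),np.sin(YAW),0])
E
```

```text
[ 0.7   1.03 -1.    2.24  2.31  0.62 -0.05]
d [-0.1 -1.2  5.9] rv [-0.002  0.008 -0.005]
[-5.71748305e-01  3.13486122e-04 -8.20429020e-01] [-0.77475055  0.32881181  0.5400411 ]
```

View pics/w3.png

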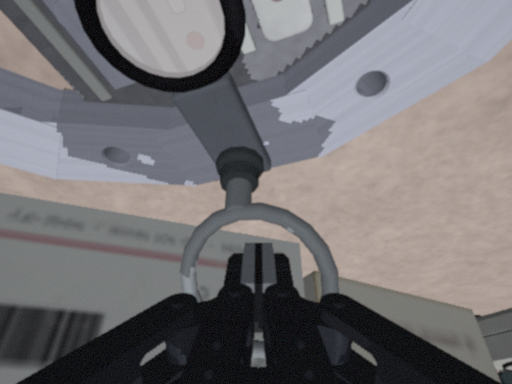

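The fingertip is inside the eye: the ring's pin-side edge is at (250,210) and the tip at (258,245), central. Next I take up the slack toward the upper edge.

Request:
nudge_tcp(deltas={"motion": [[-4, 0, 2, 0, 0, 0, 0], [-4, 0, 2, 0, 0, 0, 0], [-2, 0, 0, 0, 0, 0, 0], [0, 0, 0, 0, 0, 0, 0]]})

```text
clock: 11.75
eef_pos: [622.8, 22.4, 69.5]
tool_rot: [-3.14, 0.61, -2.746]
force: [0.3, -0.9, 0.4]
width: 0.1
gripper_force: 0.0
```

Request:
nudge_tcp(deltas={"motion": [[-2, 0, -3, 0, 0, 0, 0], [-2, 0, -3, 0, 0, 0, 0], [0, 0, 0, 0, 0, 0, 0]]})

```text
clock: 12.05
eef_pos: [621.2, 21.5, 75.7]
tool_rot: [-3.141, 0.607, -2.747]
force: [-0.6, -0.4, -3.7]
width: 0.2
gripper_force: 1.6
```

Request:
nudge_tcp(deltas={"motion": [[-2, 0, -3, 0, 0, 0, 0], [0, 0, 0, 0, 0, 0, 0]]})

```text
clock: 12.25
eef_pos: [621.1, 21.4, 79.2]
tool_rot: [-3.141, 0.607, -2.747]
force: [-2.2, -2.4, -4.2]
width: -0.5
gripper_force: 2.5
```

Contact: the downward force matches the spring. Lifting another 11 mm or so.

Request:
nudge_tcp(deltas={"motion": [[-2, 0, -3, 0, 0, 0, 0], [-2, 0, -3, 0, 0, 0, 0], [-2, 0, -3, 0, 0, 0, 0], [0, 0, 0, 0, 0, 0, 0]]})

```text
clock: 12.65
eef_pos: [621.2, 21.5, 90.5]
tool_rot: [-3.141, 0.608, -2.747]
force: [-3.4, -3.1, -5.4]
width: 0.4
gripper_force: 3.5
```

Run:
```python
from path import *
C=cam("wrist"); np.savez("w4.npz",*C); cv2.imwrite("pics/w4.png",ctrl.get_image("wrist"))
s0=ctrl.read_state(); print(s0['qpos'].round(2))
R0=Ro.from_euler('xyz',s0['tool_rot']).as_matrix()
v=s0['eef_pos']-PIV; print("polar",np.hypot(*v[:2]),np.arctan2(v[1],v[0])-YAW)
# swing: 10 equal steps of .0419 about pivot, optionally with part of the yaw
for n,kk in((10,0),(10,.5)):
  P=s0['eef_pos'];R=R0
  for i in range(n):
    rz=Ro.from_euler('z',.0419).as_matrix(); Pn=PIV+rz@(P-PIV); Rn=Ro.from_euler('z',.0419*kk).as_matrix()@R
    print((R.T@(Pn-P)).round(1),Ro.from_matrix(R.T@Rn).as_rotvec().round(3)); P,R=Pn,Rn
```

```text
[ 0.69  0.96 -0.99  2.22  2.23  0.56 -0.02]
polar 194.5822190575252 -0.032970560245025204
[ 2.1  7.7 -1.5] [0. 0. 0.]
[ 2.4  7.6 -1.7] [0. 0. 0.]
[ 2.6  7.5 -1.8] [0. 0. 0.]
[ 2.9  7.3 -2. ] [0. 0. 0.]
[ 3.2  7.2 -2.2] [0. 0. 0.]
[ 3.4  7.  -2.4] [0. 0. 0.]
[ 3.6  6.8 -2.5] [0. 0. 0.]
[ 3.9  6.6 -2.7] [0. 0. 0.]
[ 4.1  6.4 -2.9] [0. 0. 0.]
[ 4.3  6.2 -3. ] [0. 0. 0.]
[ 2.1  7.7 -1.5] [-0.012 -0.    -0.017]
[ 2.3  7.7 -1.6] [-0.012 -0.    -0.017]
[ 2.4  7.6 -1.7] [-0.012 -0.    -0.017]
[ 2.5  7.6 -1.8] [-0.012 -0.    -0.017]
[ 2.6  7.5 -1.8] [-0.012 -0.    -0.017]
[ 2.8  7.4 -1.9] [-0.012 -0.    -0.017]
[ 2.9  7.3 -2. ] [-0.012 -0.    -0.017]
[ 3.   7.3 -2.1] [-0.012 -0.    -0.017]
[ 3.2  7.2 -2.2] [-0.012 -0.    -0.017]
[ 3.3  7.1 -2.3] [-0.012 -0.    -0.017]
```

View pics/w4.png

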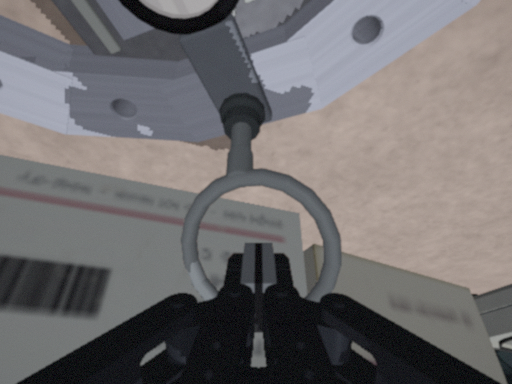

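The pin is up about 16 mm: the shaft is visible from (240,115) to (243,172), and the ring rests on the finger. Now the swing toward +y.

Request:
nudge_tcp(deltas={"motion": [[1, 4, -0.8, -0.006, 0, -0.009, 0], [1.7, 6, -1.2, -0.009, 0, -0.013, 0], [1.8, 6, -1.2, -0.009, 0, -0.013, 0], [1.9, 6, -1.3, -0.009, 0, -0.013, 0], [2, 6, -1.4, -0.009, 0, -0.013, 0], [2, 6, -1.4, -0.009, 0, -0.013, 0], [2.1, 6, -1.5, -0.009, 0, -0.013, 0], [1, 3, -0.7, -0.004, 0, -0.006, 0], [0, 0, 0, 0, 0, 0, 0]]})

```text
clock: 13.6
eef_pos: [587.5, 51.8, 89.6]
tool_rot: [-3.139, 0.606, -2.635]
force: [-4.8, -7.2, -4.9]
width: 0.1
gripper_force: 5.1
```

Run:
```python
from path import *
s0=ctrl.read_state(); print(s0['qpos'].round(2))
v=s0['eef_pos']-PIV; print("polar",np.hypot(*v[:2]),np.arctan2(v[1],v[0])-YAW)
C=cam("wrist"); np.savez("w5.npz",*C); cv2.imwrite("pics/w5.png",ctrl.get_image("wrist")); cv2.imwrite("pics/s5.png",ctrl.get_image("scene"));cv2.imwrite("pics/t5.png",ctrl.get_image("top"))
for n in("scene","top"):
    print(n,[proj(cam(n),target(t,85,31)[0]).round(1).tolist() for t in(0,.2,.42)])
    im=cv2.imread(f"pics/{n[0]}5.png")
    g=cv2.cvtColor(im,6)
c=[cv2.resize(cv2.imread(f)[a:b,c:d],(400,400),interpolation=2) for f,a,b,c,d in(("pics/t5.png",150,220,185,255),("pics/s5.png",175,235,205,265))]
cv2.imwrite("pics/c5.png",np.hstack(c))
```

```text
[ 0.68  0.96 -1.02  2.28  2.28  0.56 -0.  ]
polar 193.46005307553045 0.20099441168176047
scene [[[243.4, 209.0]], [[245.0, 212.1]], [[247.8, 215.3]]]
top [[[224.3, 188.7]], [[220.6, 192.8]], [[217.6, 198.2]]]
```

View pics/w5.png

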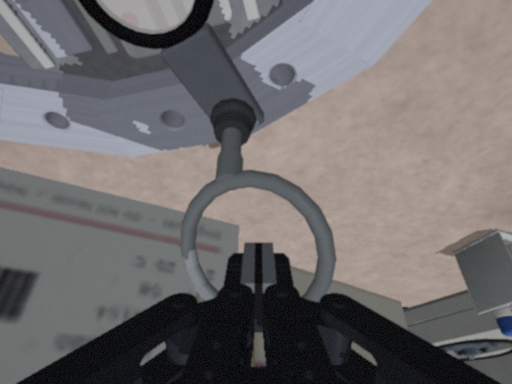

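The arm is about half way: the pin at (232,125) sits between the middle hole (172,118) and the next hole (283,75). From here I'll track the angle numerically from the lens frame and the finger geometry.

Create ang.py:
```python
from path import *
def lens(im,C):
    # best arm angle: darkest projected annulus (r 23.5, the frame) minus brightness inside
    g=cv2.cvtColor(im,6).astype(np.float32); a=np.linspace(0,2*np.pi,90)
    best=[]
    for th in np.arange(-.1,.62,.005):
        c=target(th,85,31)[0]
        m=lambda r:cv2.remap(g,*[x.astype(np.float32)[None] for x in proj(C,c+np.c_[r*np.cos(a),r*np.sin(a),0*a]).T],1).mean()
        best.append((m(23.5)-.5*m(15)-.5*m(31),th))
    return min(best)
def fing():
    s0=ctrl.read_state(); R0=Ro.from_euler('xyz',s0['tool_rot']).as_matrix(); P=s0['eef_pos']; z=R0[:,2]
    q=P-z*(P[2]-122)/z[2]; v=q-PIV; return np.arctan2(v[1],v[0])-YAW
if __name__=="__main__":
    print("finger",round(fing(),3))
    for n in("top","scene"): print(n,lens(ctrl.get_image(n),cam(n)))
```

```bash
python3 ang.py
```

Run:
```python
from ang import *
for n in("top","scene"): print(n,lens(cv2.imread(f"pics/{n}0.png"),cam(n)))
s0=ctrl.read_state();P=s0['eef_pos'];R=Ro.from_euler('xyz',s0['tool_rot']).as_matrix()
for i in range(5):
    rz=Ro.from_euler('z',.0332).as_matrix(); Pn=PIV+rz@(P-PIV); Rn=Ro.from_euler('z',.0166).as_matrix()@R
    print((R.T@(Pn-P)).round(1),Ro.from_matrix(R.T@Rn).as_rotvec().round(3)); P,R=Pn,Rn
```

```text
finger 0.253
top (np.float32(-57.105316), np.float64(0.2350000000000003))
scene (np.float32(-50.443455), np.float64(0.2350000000000003))
top (np.float32(-103.46698), np.float64(8.326672684688674e-17))
scene (np.float32(-48.3713), np.float64(0.015000000000000097))
[ 2.2  5.8 -1.6] [-0.009 -0.    -0.014]
[ 2.3  5.8 -1.6] [-0.009 -0.    -0.014]
[ 2.4  5.7 -1.7] [-0.009 -0.    -0.014]
[ 2.5  5.7 -1.7] [-0.009 -0.    -0.014]
[ 2.6  5.6 -1.8] [-0.009 -0.    -0.014]
```

Request:
nudge_tcp(deltas={"motion": [[1.1, 3, -0.8, -0.005, 0, -0.007, 0], [2.3, 5.8, -1.6, -0.009, 0, -0.014, 0], [2.3, 5.8, -1.6, -0.009, 0, -0.014, 0], [2.4, 5.7, -1.7, -0.009, 0, -0.014, 0], [2.5, 5.7, -1.7, -0.009, 0, -0.014, 0], [1.3, 2.8, -0.9, -0.004, 0, -0.007, 0], [0, 0, 0, 0, 0, 0, 0]]})

```text
clock: 14.55
eef_pos: [560.7, 67.3, 89.1]
tool_rot: [-3.133, 0.604, -2.551]
force: [-4.4, -10.6, -5.7]
width: 0.2
gripper_force: 6.1
```

```bash
python3 ang.py
```

```text
finger 0.426
top (np.float32(-86.93474), np.float64(0.40000000000000047))
scene (np.float32(-45.64442), np.float64(0.40000000000000047))
```

Request:
nudge_tcp(deltas={"motion": [[1.2, 3, -0.9, 0, 0, 0, 0], [0, 0, 0, 0, 0, 0, 0]]})

```text
clock: 14.85
eef_pos: [558.0, 68.4, 89.0]
tool_rot: [-3.132, 0.604, -2.552]
force: [-4.7, -11.0, -6.0]
width: 0.3
gripper_force: 6.5
```

```bash
python3 ang.py
```

```text
finger 0.444
top (np.float32(-86.67934), np.float64(0.4250000000000005))
scene (np.float32(-47.51913), np.float64(0.4150000000000005))
```

Request:
nudge_tcp(deltas={"motion": [[1.7, 0, 2.5, 0, 0, 0, 0], [1.7, 0, 2.5, 0, 0, 0, 0], [0, 0, 0, 0, 0, 0, 0]]})

```text
clock: 15.25
eef_pos: [558.4, 68.4, 82.8]
tool_rot: [-3.132, 0.604, -2.553]
force: [-5.3, -12.1, -5.4]
width: -0.2
gripper_force: 6.5
```

```bash
python3 ang.py
```

```text
finger 0.456
top (np.float32(-85.19201), np.float64(0.4200000000000005))
scene (np.float32(-46.591793), np.float64(0.4150000000000005))
```

Request:
nudge_tcp(deltas={"motion": [[2.5, 0, 2, 0, 0, 0, 0], [2.5, 0, 2, 0, 0, 0, 0], [0, 0, 0, 0, 0, 0, 0]]})

```text
clock: 15.65
eef_pos: [557.3, 68.6, 77.4]
tool_rot: [-3.133, 0.606, -2.551]
force: [-4.5, -9.7, -3.6]
width: -0.1
gripper_force: 5.2
```

```bash
python3 ang.py
```

```text
finger 0.475
top (np.float32(-85.26216), np.float64(0.4250000000000005))
scene (np.float32(-46.879528), np.float64(0.4200000000000005))
```

Request:
nudge_tcp(deltas={"motion": [[2.5, 0, 2, 0, 0, 0, 0], [2.5, 0, 2, 0, 0, 0, 0], [0, 0, 0, 0, 0, 0, 0]]})

```text
clock: 16.05
eef_pos: [556.9, 69.9, 73.0]
tool_rot: [-3.134, 0.611, -2.548]
force: [-2.7, -5.8, -0.2]
width: -0.0
gripper_force: 2.7
```

```bash
python3 ang.py
```

```text
finger 0.492
top (np.float32(-86.49243), np.float64(0.4300000000000005))
scene (np.float32(-45.23731), np.float64(0.4250000000000005))
```

Request:
nudge_tcp(deltas={"motion": [[4, 0, 2, 0, 0, 0, 0], [4, 0, 1, 0, 0, 0, 0], [0, 0, 0, 0, 0, 0, 0]]})

```text
clock: 16.45
eef_pos: [551.4, 68.8, 65.5]
tool_rot: [-3.138, 0.61, -2.547]
force: [-0.9, -0.9, -1.0]
width: 0.0
gripper_force: 0.0
```

```bash
python3 ang.py
```

```text
finger 0.541
top (np.float32(-85.52165), np.float64(0.4350000000000005))
scene (np.float32(-40.42907), np.float64(0.4300000000000005))
```

The contact is released. I'll estimate pin lift from a ring-model fit in the wrist image, validated on w3 (home) and w4 (lifted).

Create ring.py:
```python
from ang import *
def ringfit(im,C,ths,dr):
    g=cv2.GaussianBlur(cv2.cvtColor(im,6),(3,3),0).astype(np.float32); G=np.hypot(cv2.Sobel(g,5,1,0),cv2.Sobel(g,5,0,1)); G=np.minimum(G,120)
    a=np.linspace(0,2*np.pi,160); best=[]
    for th in ths:
      A=YAW+th; u=np.array([np.cos(A),np.sin(A),0]); t=np.array([-u[1],u[0],0]); w=(u+[0,0,1])/2**.5
      for lift in np.arange(-6,24,1.):
        c=PIV+(172+dr)*u+[0,0,84+lift]; n=np.cross(t,w); o=-C[1].T@C[2]; v=o-c; v/=np.linalg.norm(v)
        sc=0
        d=np.cos(a)[:,None]*t+np.sin(a)[:,None]*w
        for r in(27,34):
            p=proj(C,c+r*d)
            k=(np.sin(a)<.35)&(p[:,1]>2)
            sc+=cv2.remap(G,*[x.astype(np.float32)[None] for x in p[k].T],1).mean()
        best.append((float(sc),round(th,3),lift))
    return sorted(best)[::-1][:3]
if __name__=="__main__":
    l=lambda f:[np.load(f)[k] for k in np.load(f).files]
    for n in(3,4,5): print(n,ringfit(cv2.imread(f"pics/w{n}.png"),l(f"w{n}.npz"),np.arange(-.06,.3,.01),1.5))
    C=cam("wrist"); im=ctrl.get_image("wrist"); cv2.imwrite("pics/w6.png",im); np.savez("w6.npz",*C)
    print(6,ringfit(im,C,np.arange(.34,.5,.01),1.5))
```

```bash
python3 ring.py
```

```text
3 [(165.32443237304688, np.float64(0.0), np.float64(0.0)), (123.58157348632812, np.float64(0.0), np.float64(1.0)), (119.78523254394531, np.float64(0.0), np.float64(-1.0))]
4 [(183.11317443847656, np.float64(0.0), np.float64(15.0)), (167.31259155273438, np.float64(0.0), np.float64(14.0)), (122.2280044555664, np.float64(0.0), np.float64(16.0))]
5 [(171.07806396484375, np.float64(0.23), np.float64(13.0)), (143.03372192382812, np.float64(0.23), np.float64(14.0)), (120.02882385253906, np.float64(0.23), np.float64(12.0))]
6 [(164.177734375, np.float64(0.42), np.float64(0.0)), (164.0734100341797, np.float64(0.42), np.float64(-1.0)), (126.65931701660156, np.float64(0.43), np.float64(0.0))]
```

The fit is sharp: pin home at angle 0.42. Centre the finger in the eye, then withdraw.

Run:
```python
from path import *
p,_=target(.422,173.5,84); d,_=delta(p); print(ctrl.read_state()['qpos'].round(2))
```

```text
d [  1.7  -6.2 -23.7] rv None
[ 0.69  1.04 -1.04  2.36  2.38  0.63 -0.01]
```

Request:
nudge_tcp(deltas={"motion": [[2, -3, 0, 0, 0, 0, 0], [0, -3, 0, 0, 0, 0, 0], [0, 0, -8, 0, 0, 0, 0], [0, 0, -10, 0, 0, 0, 0], [0, 0, 0, 0, 0, 0, 0]]})

```text
clock: 17.1
eef_pos: [544.1, 55.8, 80.0]
tool_rot: [-3.135, 0.609, -2.547]
force: [-0.1, 0.1, -0.9]
width: -0.3
gripper_force: 0.0
```

Run:
```python
from path import *
p,_=target(.422,173.5,84); d,_=delta(p); print(ctrl.read_state()['qpos'].round(2))
```

```text
d [-0.9  0.3 -4.3] rv None
[ 0.73  1.   -1.05  2.38  2.37  0.59  0.01]
```

Request:
nudge_tcp(deltas={"motion": [[0, 0, -10, 0, 0, 0, 0], [0, 0, -10, 0, 0, 0, 0], [0, 0, -10, 0, 0, 0, 0], [0, 0, -10, 0, 0, 0, 0], [0, 0, 0, 0, 0, 0, 0]]})

```text
clock: 17.6
eef_pos: [525.3, 42.9, 112.7]
tool_rot: [-3.135, 0.609, -2.547]
force: [1.0, 0.4, -0.6]
width: 0.2
gripper_force: 0.0
```

Run:
```python
from path import *
p,_=target(.422,173.5,84); d,_=delta(p); print(ctrl.read_state()['qpos'].round(2))
```

```text
d [-0.9  0.7 35.7] rv None
[ 0.78  0.9  -1.07  2.41  2.33  0.52  0.01]
```

Clear of the eye. A bit further back, then the check.

Request:
nudge_tcp(deltas={"motion": [[0, 0, -12, 0, 0, 0, 0], [0, 0, -12, 0, 0, 0, 0], [0, 0, -12, 0, 0, 0, 0], [-3, 0, -10, 0, 0, 0, 0], [-3, 0, -10, 0, 0, 0, 0], [0, 0, 0, 0, 0, 0, 0], [0, 0, 0, 0, 0, 0, 0]]})

```text
clock: 18.3
eef_pos: [503.2, 28.4, 160.9]
tool_rot: [-3.136, 0.609, -2.548]
force: [0.3, 0.5, -0.9]
width: 0.0
gripper_force: 0.0
```

Run:
```python
from ring import *
print(ctrl.read_state()['qpos'].round(2))
C=cam("wrist"); im=ctrl.get_image("wrist"); print(ringfit(im,C,np.arange(.34,.5,.01),1.5))
a0={n:cv2.imread(f"pics/{n}0.png") for n in("top","scene")}
for n in("top","scene"):
    im=ctrl.get_image(n); print(n,lens(im,cam(n)))
    d=cv2.absdiff(im,a0[n]).max(2)
    for nm,q in dict(drop=[(559,-172)],).items():
        u,v=proj(cam(n),[559,-172,30])[0].astype(int); print("dropper diff",d[v-6:v+7,u-6:u+7].mean().round(1))
```

```text
[ 0.87  0.74 -1.09  2.42  2.26  0.36  0.04]
[(157.0033721923828, np.float64(0.42), np.float64(-1.0)), (144.94313049316406, np.float64(0.42), np.float64(-2.0)), (144.34030151367188, np.float64(0.42), np.float64(0.0))]
top (np.float32(-35.24518), np.float64(0.4350000000000005))
dropper diff 9.2
scene (np.float32(-48.597977), np.float64(0.4350000000000005))
dropper diff 114.3
```

```bash
python3 -c "
from cell import ctrl; print(ctrl.finish_job())"
```

```text
the job is handed in; nothing more can be done
None
```

The job is handed in: the lens arm was lifted out of the middle hole, swung one hole to the unread cassette's side (image fits 0.42–0.435 rad), and the pin measured home within about 1 mm. The gripper was withdrawn clear. I did not confirm numerically that the cassettes, blanking plate and other loose things kept their places, and no verdict was printed.

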